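Screw the stopper into the vacuum jug

ROBOT

A 6-joint arm with a two-finger parallel gripper is mounted at the origin on the work surface. World frame = base frame: x ahead of the robot, y to its left, z up, the work surface at z = 0. Lengths are in mm, angles in rad, forces in N, time in s.
With the tool pointing down it reaches from about 350 to 975 mm from the base axis. Payload 7.1 kg.
Tool frame: the origin (TCP) lies midway between the tips of the shut fingers; the grasp point (between the pads) lies 19 mm behind it (ctrl.grasp_offset is the distance from the TCP to the grasp point, in mm); z points along the fingers, y is the line along which they close (so a half turn about z gives the same grasp; the last joint's range is limited). The gripper opens to 88 mm and grips with 3 to 60 N. Pads are 20 mm wide; open, the fingers measure 115 mm over their backs; the gripper's body (75 mm by 178 mm) begins 61 mm behind the grasp point.
Start: joints at [-1.175, 0.423, 1.63, -0, 1.089, -0.019], TCP at [251.895, -571.974, 222.675] pointing down, gripper open.
Joint ranges: [-3, 3], [-0.9, 2.11], [0.09, 2.58], [-1.31, 4.45], [0.11, 2.69], [-2.54, 2.54]. Speed limits (rad/s): [2.39, 2.39, 3.01, 3.14, 3.14, 3.14].

INTERFACE

Orientations are given as a rotation vector (axis times angle).
In Python, from workcell import ctrl gives the robot as it stands. The module is installed in compiled form; this text tells all that it offers.
- The arm moves only by the tool servo_tool, never from a script. Its argument "rows" is a list of rows, each a list of 7 numbers: the turn, a rotation vector about the tool's x, y, z as a fraction of full scale, then the shift along the tool's x, y, z as a fraction of full scale, then the finger opening in mm, from 0 to 87.8. A call has 1 to 10 rows; each row is the pose to reach, as a shift and turn from the pose commanded when the call began, along the tool's axes at that moment; what a row does not reach only later rows make up. Full scale, the value 1, is 20 cm for a shift and 1.5 rad for a turn. A row lasts 1/8 s, in which the tool goes at most 62.5 mm and 10.7 degrees, less where a joint would pass 70% of its speed; a pose out of reach is approached as far as the arm can. A call with a number of a shift or a turn outside -1 to 1 is refused whole. A call with a gripper value outside its range is refused whole. The fingers move at their own pace and stop on an object; the grip force is fixed at half the most. Time passes only in rows, so rows that repeat a pose let the fingers close. It gives the time, the measured TCP pose, the force, the opening and the grip force at its end, in the units of the state.
- ctrl.get_obs(): the state, without advancing time (a new reading comes with each control period).
- ctrl.get_image(name): name is "scene" or "top"; returns (picture, depth): 400x640x3 uint8, red, green, blue; 400x640 float32, mm along the optical axis (not along the pixel's ray), 0 where there is no reading.
- ctrl.camera_info(name): a dict with "intrinsics" (3x3 intrinsics, pixels), "R" (3x3) and "t" (3): a world point X has camera coordinates R X + t. Camera axes: x right, y down, z forward; pixel columns grow to the right and rows downward; lengths in mm; the calibration is good to about 2 mm. A picture is of the moment at which its call begins. camera_info takes no time and is no camera call.
- ctrl.close_job(): hands the job in; it is judged then, once.
The state is a dict: "t": time; "qpos": joint angles; "qvel": joint speeds; "joint_torque": joint torques, N m; "ee_pos": TCP position; "orientation": TCP orientation; "ft_force": force on the tool from outside, world axes, zero at the start; "moment": the same for the moment, N m; "width": finger opening in mm; "grasp_force": force on a finger pad.
Only numpy, scipy, OpenCV 4.12 (cv2) and the standard library are available. Lean on these libraries where they do the work, as an engineer would, in place of code of your own. Each camera call takes 0.05 s, during which the arm holds its last target. There are 200 camera calls.

TASK

Close the vacuum jug with its screw stopper. Set the stopper upright in the mouth, turn it gently backwards (anticlockwise) until you feel it drop into the start of the thread, then screw it clockwise until its flange sits flat on the rim all the way round, and let go. Never force it or cross-thread it, and leave the other things on the counter where they are.

Things in the scene. Friction and masses are not known exactly. Their poses are not given: they have to be found in the camera images.
- jug: steel vacuum jug, 128 mm in diameter and 190 mm high, standing immovably in a round black dock 170 mm across and 12 mm high. Origin under the centre of the dock on the counter, z up; the black handle is on its -y side, reaching 115 mm out and 130 mm up. The jug does not move or turn
- jug_mouth (a point): centre of the jug's mouth at the height of the rim's flat top, z up. The rim is 76 mm across; a 45 degree lead-in narrows from about 62 mm at the rim to a bore of 56 mm, 4.5 mm down. In the bore is a right-hand, three-start steel thread, described at the next two points. Rim and thread are hard: with a stiff arm press with only a few newtons
- jug_ridges (a point): on the mouth's axis at the level tops of three thread ridges, 9 mm below the rim. Ridges: 45 mm across inside, about 83 degrees long, 37 degree gaps, repeating every 120; their angle differs each time, unrelated to the jug's yaw. A blunt tooth 6 mm high at each ridge's clockwise end bars turning clockwise from on top; anticlockwise, within 120 degrees, the lugs drop into the gaps
- jug_start (a point): on the mouth's axis at the height of the gaps' floor, the thread start, 20 mm below the rim. Lugs fallen here (an 11 mm drop from the ridges) turn no farther anticlockwise than the gap; clockwise they run under the ridges, 4 to 5 mm down, until the flange meets the rim after 60 to 85 degrees: now it is closed. It still turns freely by some 20 degrees, then comes a hard dead stop, not to be forced
- stopper: screw stopper, 66 mm tall, 0.1 to 0.25 kg, standing loose and upright on the counter left or right of the jug. Origin at the centre of its underside, z up its axis, x along the bar grip. Steel plug 41 mm in diameter, foot chamfered; black flange 70 mm in diameter, 30 to 36 mm above the underside; on it a black bar grip 58 mm long (x), 16 mm wide (y), 30 mm high
- stopper_lugs (a point): on the stopper's axis, 9 mm above its underside, at the height of the axes of three round stub lugs, 6 mm thick, reaching 26.5 mm from the axis, at 0, 120 and 240 degrees from +x. With the lugs on the ridge tops the flange stands 15 mm above the rim, in the thread start about 4 mm, fully home it lies on the rim
- stopper_seat (a point): centre of the underside of the stopper's flange, 30 mm above the stopper's underside; axes as the stopper
- stopper_grip (a point): middle of the stopper's bar grip, 51 mm above its underside; the grip's top is 15 mm higher, the flange's top 15 mm lower; pinch across y (16 mm)
- sugar_jar: round white jar with wooden lid, 64 mm in diameter, 85 mm high; origin under its centre. Stands to the side of the jug opposite the stopper; to be left alone
- mug: blue mug, 80 mm in diameter, 92 mm high, beyond the jug to the left; origin under its centre; to be left alone
- cup: white cup without handle, 76 mm in diameter, 65 mm high, beyond the jug to the right; origin under its centre; to be left alone
- small_stopper: small round steel bottle stopper, 44 mm in diameter, 50 mm high, near the robot; does not belong to the jug; origin under its centre; to be left alone
- pepper_mill: turned dark wooden pepper mill, 54 mm in diameter, 176 mm high, behind the jug; origin under its centre; to be left alone
- bowl: blue bowl, 120 mm in diameter, 50 mm high, far left; origin under its centre; to be left alone
- spoon: spoon with wooden handle, 150 mm long, lying far right; origin under its middle; to be left alone
Mind the look-alikes: they are no part of the job. What is shaped like the stopper but purple or turquoise is not meant.

How it is judged:
By the outcome, as a careful person would: the job done as asked, in the order asked, and still so for the second after the job is handed in, with the robot touching nothing.
It also fails if it takes over 64 s, if anything falls off the work surface, if the arm or the gripper's body presses on something with over 40 N, if the wrist force passes 120 N, or if a joint passes its speed limit or range.

## Working session

There is one attempt and no reset: what is moved stays moved. The work goes in short steps, Python scripts to look and compute and a tool call to move; the robot and the scene stay as the last step left them, time stands still between calls to the robot, and variables do not carry over. Pictures are saved under pics/ and viewed, at most 10 in all, crops included, and the job is handed in when it is done.

Besides the shell and the picture viewer there is one more tool, called after "Call:" as name([rows], argument=value, ...), one row to a line, values as JSON. servo_tool: Moves the arm, as the interface text tells. Its arguments: {"type":"object","properties":{"rows":{"type":"array","items":{"type":"array","items":{"type":"number"}}}},"required":["rows"]}

```bash
mkdir -p pics; python3 - <<'E'
from workcell import ctrl
import cv2,numpy as np
np.set_printoptions(precision=3,suppress=True)
for n in("scene","top"):
    p,d=ctrl.get_image(n); cv2.imwrite(f"pics/{n}0.png",p[:,:,::-1]); np.savez(f"{n}0.npz",p=p,d=d)
    c=ctrl.camera_info(n); print(n,c["intrinsics"],c["R"],c["t"],-c["R"].T@c["t"])
o=ctrl.get_obs();print(o)
E
```

```text
scene [[378.953   0.    319.12 ]
 [  0.    378.953 201.716]
 [  0.      0.      1.   ]] [[-0.104  0.995 -0.001]
 [ 0.582  0.06  -0.811]
 [-0.806 -0.085 -0.585]] [  44.401 -209.678 1525.654] [1356.839   97.485  723.217]
top [[371.741   0.    329.585]
 [  0.    371.741 203.829]
 [  0.      0.      1.   ]] [[-0.008 -1.     0.018]
 [-0.995  0.006 -0.104]
 [ 0.104 -0.018 -0.994]] [   2.942  569.462 1074.673] [ 454.774   19.132 1127.844]
{'t': 0.1, 'qpos': array([-1.175,  0.424,  1.631, -0.   ,  1.089, -0.019]), 'qvel': array([-0.001, -0.002, -0.002,  0.001,  0.002, -0.001]), 'joint_torque': array([  0.   , -54.561, -27.432,   0.065,   0.019,  -0.   ]), 'ee_pos': array([ 251.711, -571.541,  221.975]), 'orientation': array([-3.073, -0.647,  0.   ]), 'ft_force': array([-0.229, -1.05 , -0.205]), 'moment': array([ 0.024, -0.013, -0.015]), 'grasp_force': 0.0, 'width': 87.69996428712757}
```

View pics/scene0.png

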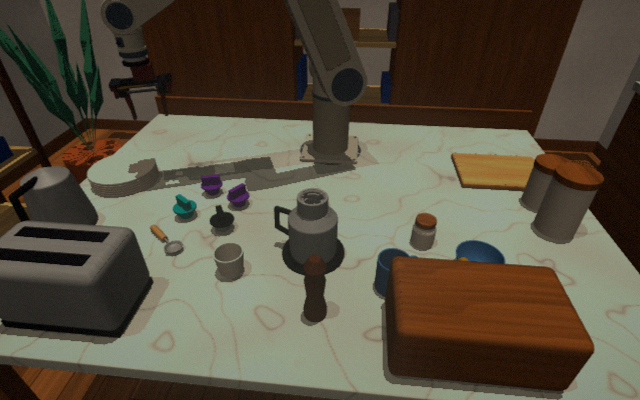

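View pics/top0.png

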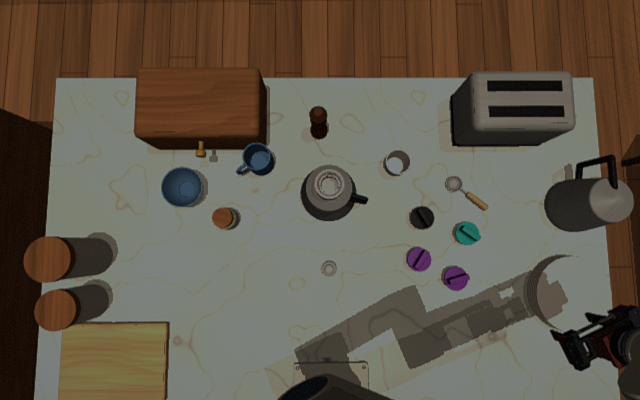

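Candidates, by pixel in the top view:
- Black at (422,217).
- Purple at (419,259) and (456,278).
- Turquoise at (467,233).

The stopper is described as having a black flange and grip, so it's the black one. The jug mouth is near (330,183). Next I'll confirm this with an enlarged crop and measure.

```bash
cat > h.py <<'E'
from workcell import ctrl
import cv2,numpy as np
np.set_printoptions(precision=2,suppress=True)
def world(n,d):
    c=ctrl.camera_info(n);v,u=np.mgrid[0:400,0:640]
    r=np.stack([u,v,np.ones_like(u)],-1)@np.linalg.inv(c["intrinsics"]).T
    return (r*d[...,None]-c["t"])@c["R"]
def ray(n,uv,z):
    c=ctrl.camera_info(n);C=-c["R"].T@c["t"]
    r=c["R"].T@np.linalg.inv(c["intrinsics"])@np.array([uv[0],uv[1],1.])
    return C+r*(z-C[2])/r[2]
E
python3 - <<'E'
from h import *
f=np.load("top0.npz");p,d=f["p"],f["d"];W=world("top",d)
s=np.load("scene0.npz");ps,ds=s["p"],s["d"];Ws=world("scene",ds)
for n,W_,dd in(("top",W,d),("scene",Ws,ds)):
    X=W_[...,0];Y=W_[...,1];Z=W_[...,2]
    P=W_[(dd>0)&(Z>-20)&(Z<25)&(X>300)&(X<700)&(abs(Y)<300)];print(n,"counter z",np.median(P[:,2]))
    m=(dd>0)&(Z>24)&(Z<75)&(abs(X-410)<45)&(abs(Y+230)<50)
    q=W_[m];print(" stopper n",len(q),q.mean(0),q.min(0),q.max(0))
    for lo,hi in((28,45),(58,75)):
        k=q[(q[:,2]>lo)&(q[:,2]<hi)];
        if len(k)>4:
            (c,sz,a)=cv2.minAreaRect(k[:,:2].astype(np.float32));print("  ",lo,hi,len(k),np.median(k[:,2]),c,sz,a,"circ",cv2.minEnclosingCircle(k[:,:2].astype(np.float32)))
    m=(dd>0)&(Z>175)&(Z<225)&(X>430)&(X<570)&(abs(Y-15)<60)
    q=W_[m];print(" rim",len(q),np.percentile(q[:,2],[5,25,50,75,95]),cv2.minEnclosingCircle(q[:,:2].astype(np.float32)))
# black mask contour in top
g=p.max(2)
m=((g<60)).astype(np.uint8);m[:195]=0;m[240:]=0;m[:,:402]=0;m[:,442:]=0
c=max(cv2.findContours(m,0,2)[0],key=cv2.contourArea);print("black",cv2.fitEllipse(c),cv2.contourArea(c))
e=cv2.fitEllipse(c)[0];print("z36",ray("top",e,36))
a=cv2.resize(p[190:245,392:472],None,fx=5,fy=5,interpolation=2)
b=cv2.resize(p[155:210,295:375],None,fx=5,fy=5,interpolation=2)
c2=cv2.resize(ps[195:250,190:270],None,fx=5,fy=5,interpolation=2)
d2=cv2.resize(ps[180:235,275:355],None,fx=5,fy=5,interpolation=2)
im=np.clip(np.vstack([np.hstack([a,b]),np.hstack([c2,d2])]).astype(float)*1.5,0,255)
cv2.imwrite("pics/crop1.png",im[:,:,::-1])
E
```

```text
top counter z 0.6932083061997094
 stopper n 390 [ 407.13 -253.51   46.67] [ 373.15 -279.76   30.18] [ 440.06 -225.81   70.84]
   28 45 243 36.43017218903022 (406.45916748046875, -252.33889770507812) (67.00066375732422, 53.23585891723633) 1.488396167755127 circ ((405.8422546386719, -259.72802734375), 34.51150131225586)
   58 75 123 65.66449871946557 (405.6491394042969, -260.3395690917969) (16.66832733154297, 57.557373046875) 55.77470397949219 circ ((405.4677734375, -260.29888916015625), 28.96790313720703)
 rim 14 [177.16 186.43 191.57 192.1  193.1 ] ((569.8743896484375, 1.9958982467651367), 11.419110298156738)
scene counter z 2.3149120731371844
 stopper n 294 [ 411.34 -254.34   49.78] [ 379.48 -279.71   32.59] [ 438.98 -226.75   71.78]
   28 45 140 38.27748060402975 (415.85614013671875, -246.59622192382812) (35.20127487182617, 66.02192687988281) 48.46586608886719 circ ((406.5460510253906, -256.9607238769531), 33.118080139160156)
   58 75 92 66.90548281993038 (404.53936767578125, -259.656005859375) (19.37028694152832, 60.06053924560547) 58.0225830078125 circ ((406.67901611328125, -256.2288818359375), 30.036331176757812)
 rim 13 [190.31 191.23 191.35 192.27 193.08] ((568.30126953125, 1.7975664138793945), 17.9237060546875)
black ((421.5201110839844, 217.376708984375), (22.004268646240234, 23.492965698242188), 102.14573669433594) 397.0
z36 [ 526.89 -272.36   36.  ][ WARN:0@0.071] global loadsave.cpp:1063 imwrite_ Unsupported depth image for selected encoder is fallbacked to CV_8U.
```

View pics/crop1.png

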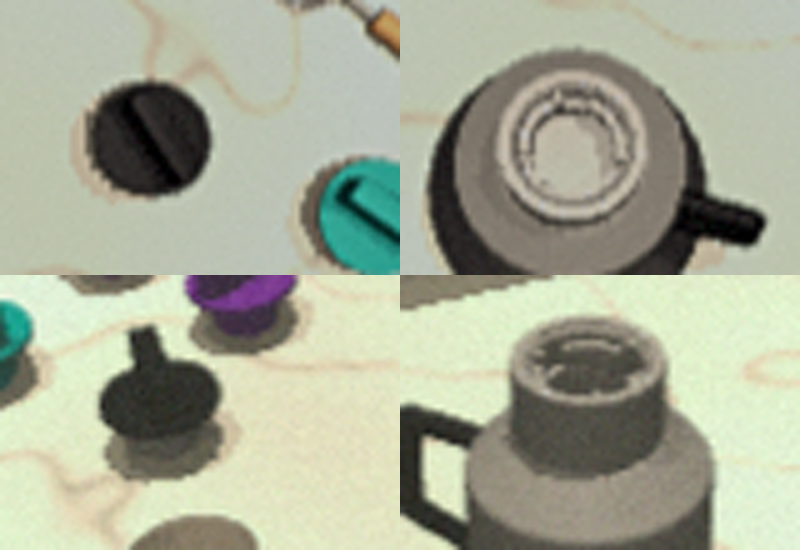

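The crop shows the black stopper (top pixel 422,217) upright with its bar running diagonally, and the jug mouth with its ridges at about (329,183). My depth box was a guess and landed on a purple look-alike at (406,-260), because the black one is near (527,-272). I'll re-measure there.

```bash
python3 - <<'E'
from h import *
from scipy.optimize import least_squares
def circ(q):
    r=least_squares(lambda a:np.hypot(q[:,0]-a[0],q[:,1]-a[1])-a[2],[*q[:,:2].mean(0),35],loss="soft_l1");return r.x
for n in("top","scene"):
    f=np.load(n+"0.npz");p,d=f["p"],f["d"];W=world(n,d);X,Y,Z=np.moveaxis(W,2,0)
    q=W[(d>0)&(Z>24)&(Z<75)&(np.hypot(X-527,Y+272)<48)]
    k=q[(q[:,2]>58)];print(n,len(q),"bar",np.median(k[:,2]),cv2.minAreaRect(k[:,:2].astype(np.float32)))
    k=q[q[:,2]<45];print("flange",np.median(k[:,2]),cv2.minEnclosingCircle(k[:,:2].astype(np.float32)))
    c0=ray(n,(329,183) if n=="top" else (312,194),190);print("mouth ray",c0)
    m=(d>0)&(Z>182)&(Z<225)&(np.hypot(X-c0[0],Y-c0[1])<55)
    q=W[m];print("rim",len(q),np.percentile(q[:,2],[5,50,95]),circ(q),cv2.minEnclosingCircle(q[:,:2].astype(np.float32)))
    # contour outlines, ray-cast
    z=np.median(q[:,2]);cc=max(cv2.findContours(m.astype(np.uint8),0,2)[0],key=cv2.contourArea)
    e=cv2.fitEllipse(cc);print("ell",e,ray(n,e[0],z))
    # all objects near path: max height
    # ridge heights in polar
    if n=="top":
        c=circ(q)
        m=(d>0)&(np.hypot(X-c[0],Y-c[1])<27.5)&(Z>60)
        R=np.hypot(X-c[0],Y-c[1])[m];A=np.degrees(np.arctan2(Y-c[1],X-c[0]))[m]
        for i in np.argsort(A):
            if R[i]>21: print((int(A[i]),int(R[i]),int(Z[m][i])),end=" ")
E
```

```text
top 431 bar 66.18775239610619 ((527.5364379882812, -273.90240478515625), (57.95552062988281, 16.94551658630371), 31.713035583496094)
flange 36.584858735822756 ((527.9146118164062, -274.0450134277344), 34.937355041503906)
mouth ray [606.17   2.95 190.  ]
rim 386 [182.64 189.47 193.18] [605.08   3.06  32.68] ((605.54443359375, 3.0775067806243896), 38.477603912353516)
ell ((328.9205322265625, 183.35366821289062), (28.98108673095703, 29.453092575073242), 143.03274536132812) [605.35   3.15 189.47]
(-179, 23, 182) (-174, 26, 182) (-173, 23, 182) (-168, 26, 182) (-167, 24, 182) (-161, 24, 181) (-159, 22, 182) (-156, 25, 181) (-153, 23, 180) (-151, 27, 184) (-148, 24, 182) (-145, 22, 184) (-143, 26, 181) (-136, 23, 171) (-132, 25, 171) (-128, 23, 172) (-124, 25, 172) (-118, 24, 169) (-116, 26, 171) (-113, 21, 148) (-112, 22, 169) (-110, 25, 169) (-106, 27, 178) (-106, 23, 189) (-104, 24, 169) (-104, 26, 188) (-98, 23, 186) (-98, 25, 187) (-97, 22, 147) (-92, 23, 185) (-91, 21, 150) (-90, 25, 182) (-84, 26, 180) (-83, 23, 180) (-83, 22, 147) (-79, 26, 182) (-78, 23, 183) (-77, 22, 148) (-73, 
[... 1639 characters left out ...]
39, 23, 180) (143, 25, 179) (145, 22, 181) (148, 24, 184) (151, 26, 183) (153, 22, 179) (156, 25, 183) (160, 22, 184) (161, 24, 180) (167, 23, 179) (169, 26, 184) (173, 23, 183) (174, 26, 181) (179, 26, 185) scene 351 bar 67.71746159542107 ((526.0146484375, -274.43170166015625), (58.697593688964844, 15.795737266540527), 31.22922706604004)
flange 38.15108982843657 ((525.7861328125, -275.0667724609375), 36.94057083129883)
mouth ray [591.87  -0.42 190.  ]
rim 394 [182.65 189.68 192.89] [607.43   2.69  33.61] ((604.1334838867188, 0.2330142706632614), 40.335445404052734)
ell ((312.4122009277344, 197.9205780029297), (20.81234359741211, 31.441011428833008), 89.09303283691406) [608.     2.53 189.68]
```

The stopper is at about (527,-274) with the bar at 31.5° and the flange top at z 36, as described. The mouth is at about (606,3,190). Depth also shows the thread gaps centred near -4° mod 120, with teeth at about 14° mod 120. Now I'll move above the stopper.

```bash
cat >> h.py <<'E'
from scipy.spatial.transform import Rotation as Ro
def go(p,yaw):
    "shift and turn (row units) from the present pose to TCP p, tool down with tool x at yaw deg"
    o=ctrl.get_obs();R=Ro.from_rotvec(o["orientation"])
    c,s=np.cos(np.radians(yaw)),np.sin(np.radians(yaw))
    T=Ro.from_matrix(np.array([[c,s,0],[s,-c,0],[0,0,-1]]))
    x=R.as_matrix()[:,0]
    print("t %.2f"%o["t"],"TCP",o["ee_pos"],"yaw %.1f"%np.degrees(np.arctan2(x[1],x[0])),"F",o["ft_force"],"M",o["moment"],"w %.1f"%o["width"],"q6 %.2f"%o["qpos"][5])
    print("turn",np.round((R.inv()*T).as_rotvec()/1.5,4),"shift",np.round(R.inv().apply(np.array(p)-o["ee_pos"])/200,4))
E
python3 -c "
from h import *
go((527,-274,130),31.5)"
```

```text
t 0.10 TCP [ 251.71 -571.54  221.98] yaw 23.8 F [-0.23 -1.05 -0.21] M [ 0.02 -0.01 -0.01] w 87.7 q6 -0.02
turn [-0.   -0.   -0.09] shift [ 1.86 -0.81  0.46]
```

Call:
servo_tool([
  [0,0,0,0.25,-0.11,0,40],
  [0,0,0,0.5,-0.22,0,40],
  [0,0,0,0.75,-0.33,0,40],
  [0,0,0,0.93,-0.405,0,40],
  [0,0,0,0.93,-0.405,0,40],
])

```text
t: 0.72
ee_pos: [390.8, -421.0, 222.4]
orientation: [-3.072, -0.652, 0.0]
ft_force: [-1.7, 0.3, 0.3]
width: 41.9
grasp_force: 0.0
```

Call:
servo_tool([
  [0,0,0,0.25,-0.11,0,40],
  [0,0,-0.03,0.5,-0.22,0.15,40],
  [0,0,-0.06,0.75,-0.33,0.3,40],
  [0,0,-0.09,0.93,-0.405,0.4,40],
  [0,0,-0.09,0.93,-0.405,0.46,40],
  [0,0,-0.09,0.93,-0.405,0.46,40],
  [0,0,-0.09,0.93,-0.405,0.46,40],
])

```text
t: 1.6
ee_pos: [526.5, -275.3, 131.2]
orientation: [3.024, 0.85, 0.001]
ft_force: [0.4, -0.8, -0.3]
width: 39.9
grasp_force: 0.0
```

```bash
python3 -c "
from h import *
go((527,-274,41),31.5)
p,d=ctrl.get_image('scene'); a=cv2.resize(p[120:250,160:300],None,fx=4,fy=4,interpolation=2);cv2.imwrite('pics/g1.png',cv2.convertScaleAbs(a[:,:,::-1],alpha=1.5))"
```

```text
t 1.60 TCP [ 526.52 -275.29  131.24] yaw 31.4 F [ 0.37 -0.79 -0.3 ] M [-0.    0.    0.01] w 39.9 q6 0.52
turn [ 0. -0. -0.] shift [ 0.01 -0.    0.45]
```

View pics/g1.png

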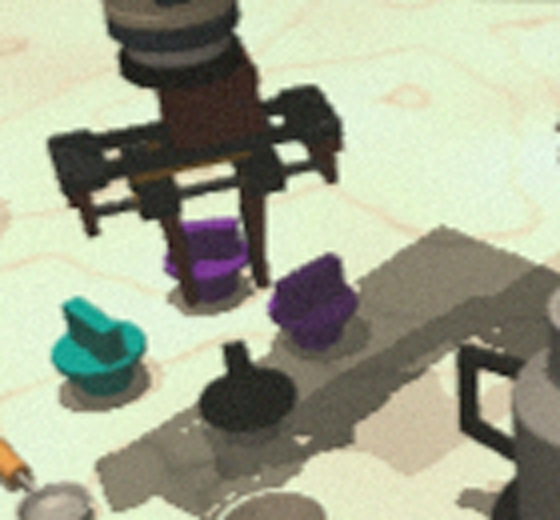

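The open fingertips are at about (190,300) and (262,285) in the crop, above the black stopper's bar at (235,360). They straddle it along its end-on direction, and the look-alikes are clear. I'll descend and grip.

Call:
servo_tool([
  [0,0,0,0.004,0,0.15,40],
  [0,0,0,0.004,0,0.3,40],
  [0,0,0,0.004,0,0.4,40],
  [0,0,0,0.004,0,0.45,40],
  [0,0,0,0.004,0,0.45,40],
  [0,0,0,0.004,0,0.45,5],
  [0,0,0,0.004,0,0.45,5],
  [0,0,0,0.004,0,0.45,5],
  [0,0,0,0.004,0,0.45,5],
  [0,0,0,0.004,0,0.45,5],
])

```text
t: 2.9
ee_pos: [528.2, -273.5, 41.3]
orientation: [3.023, 0.853, 0.001]
ft_force: [0.2, 0.6, 5.6]
width: 15.8
grasp_force: 30.0
```

```bash
python3 -c "
from h import *
go((527,-274,300),31.5)"
```

```text
t 2.90 TCP [ 528.15 -273.54   41.34] yaw 31.5 F [0.17 0.56 5.59] M [ 0.12  0.12 -0.06] w 15.8 q6 0.52
turn [ 0. -0.  0.] shift [-0.01  0.   -1.29]
```

Call:
servo_tool([
  [0,0,0,0,0,-0.05,5],
  [0,0,0,0,0,-0.2,5],
  [0,0,0,0,0,-0.45,5],
  [0,0,0,0,0,-0.7,5],
  [0,0,0,0,0,-0.9,5],
  [0,0,0,0,0,-1,5],
  [0,0,0,0,0,-1,5],
  [0,0,0,0,0,-1,5],
])

```text
t: 3.9
ee_pos: [527.0, -273.0, 239.6]
orientation: [-3.022, -0.852, 0.002]
ft_force: [0.0, 0.4, -1.9]
width: 15.6
grasp_force: 30.0
```

```bash
python3 -c "
from h import *
go((606,3,260),31.5)
p,d=ctrl.get_image('scene')
c=ctrl.camera_info('scene');e=ctrl.get_obs()['ee_pos'];q=c['R']@(e-[0,0,25])+c['t'];u=(c['intrinsics']@q/q[2])[:2].astype(int);print(u)
a=cv2.resize(p[u[1]-30:u[1]+30,u[0]-40:u[0]+40],None,fx=8,fy=8,interpolation=2);cv2.imwrite('pics/g2.png',cv2.convertScaleAbs(a[:,:,::-1],alpha=1.8))"
```

```text
t 3.90 TCP [ 527.02 -272.99  239.64] yaw 31.5 F [ 0.01  0.38 -1.87] M [0.01 0.03 0.06] w 15.6 q6 0.52
turn [-0.  0. -0.] shift [ 1.06 -0.97 -0.1 ]
[212 166]
```

View pics/g2.png

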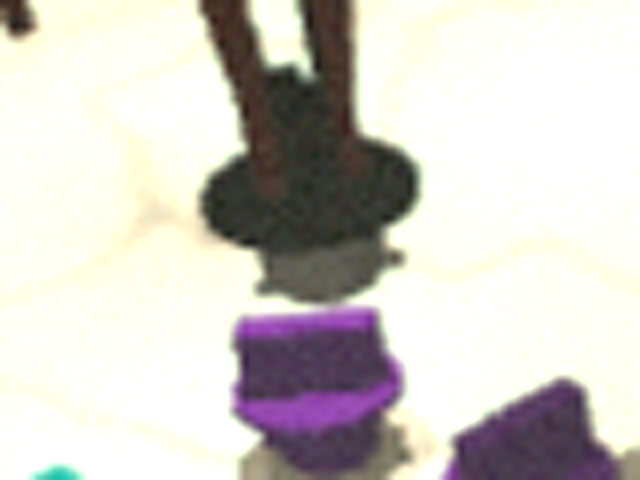

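In the crop the lugs stick out on the left at (262,285), lower down, and on the right at (395,258). A lug on the end of the bar facing the camera would show in front of the plug. Instead the offsets (about 21 and 24.5 mm, both towards the camera) fit lugs at tool x + 60° mod 120. Landing the lugs mid-ridge at about 70° therefore needs tool yaw 10°. I'll carry the stopper over the mouth.

Call:
servo_tool([
  [0,0,0,0.05,-0.05,-0.1,5],
  [0,0,0,0.2,-0.18,-0.1,5],
  [0,0,0,0.37,-0.34,-0.1,5],
  [0,0,0,0.54,-0.5,-0.1,5],
  [0,0,0,0.7,-0.65,-0.1,5],
  [0,0,0,0.82,-0.76,-0.1,5],
  [0,0,0,0.92,-0.85,-0.1,5],
  [0,0,0,0.98,-0.92,-0.1,5],
  [0,0,0,1,-0.95,-0.1,5],
  [0,0,0,1,-0.97,-0.1,5],
])

```text
t: 5.2
ee_pos: [596.7, -3.4, 260.7]
orientation: [3.023, 0.853, -0.0]
ft_force: [0.1, -0.8, -1.7]
width: 15.8
grasp_force: 30.0
```

```bash
python3 -c "
from h import *
go((606,3,255),10)"
```

```text
t 5.20 TCP [596.69  -3.4  260.74] yaw 31.5 F [ 0.1  -0.76 -1.71] M [-0.01  0.   -0.02] w 15.8 q6 1.00
turn [0.   0.   0.25] shift [ 0.06 -0.    0.03]
```

Call:
servo_tool([
  [0,0,0.06,0.02,0,0.01,5],
  [0,0,0.13,0.04,0,0.02,5],
  [0,0,0.19,0.055,0,0.028,5],
  [0,0,0.25,0.056,-0.003,0.028,5],
  [0,0,0.25,0.056,-0.003,0.028,5],
  [0,0,0.25,0.056,-0.003,0.028,5],
])

```text
t: 5.95
ee_pos: [606.0, 2.4, 255.2]
orientation: [3.129, 0.276, -0.0]
ft_force: [-0.3, -0.8, -1.6]
width: 15.6
grasp_force: 30.0
```

```bash
cat > m.py <<'E'
from h import *
from scipy.optimize import least_squares
import sys
go((606,3,240),10)
o=ctrl.get_obs()["ee_pos"]
for n in("top","scene"):
    p,d=ctrl.get_image(n);np.savez(f"{n}_{sys.argv[1]}.npz",p=p,d=d)
    W=world(n,d);X,Y,Z=np.moveaxis(W,2,0)
    zf=o[2]-41.3+36
    m=(d>0)&(abs(Z-zf)<5)&(np.hypot(X-o[0],Y-o[1])<45);q=W[m]
    print(n,"flange n",len(q),"z",np.median(q[:,2]),"exp",zf,cv2.minEnclosingCircle(q[:,:2].astype(np.float32)))
    A=np.c_[q[:,:2]-q[:,:2].mean(0),np.ones(len(q))];
    k=np.ones(len(q),bool)
    for _ in range(3):
        s=np.linalg.lstsq(A[k],q[k,2],rcond=None)[0];k=abs(A@s-q[:,2])<2.5
    print(" tilt deg",np.degrees(s[:2]))
    # outline by dark mask, ellipse ray-cast: upper envelope of contour
    g=(p.max(2)<70)&m
    c=max(cv2.findContours(m.astype(np.uint8),0,1)[0],key=cv2.contourArea)[:,0]
    P=np.array([ray(n,u,zf) for u in cv2.convexHull(c)[:,0]])
    r=least_squares(lambda a:np.hypot(P[:,0]-a[0],P[:,1]-a[1])-35,o[:2],loss="soft_l1").x;print(" outline centre",r)
E
python3 m.py a
```

```text
t 5.95 TCP [605.98   2.41 255.15] yaw 10.1 F [-0.3  -0.76 -1.62] M [0.06 0.01 0.05] w 15.6 q6 1.38
turn [0. 0. 0.] shift [ 0.   -0.    0.08]
top flange n 112 z 249.95719780904136 exp 249.85030944025056 ((586.6209716796875, 0.5117912292480469), 27.788965225219727)
 tilt deg [5.3  1.01]
 outline centre [605.4    4.53]
scene flange n 254 z 251.73635205747985 exp 249.85030944025056 ((604.1610717773438, 2.428487539291382), 35.308509826660156)
 tilt deg [-0.84 -0.03]
 outline centre [605.63   2.49]
```

```bash
python3 - <<'E'
from h import *
from scipy.optimize import least_squares
for n in("top","scene"):
    f=np.load(n+"0.npz");p,d=f["p"],f["d"];W=world(n,d);X,Y,Z=np.moveaxis(W,2,0)
    for zr in(189.5,191.5):
        m=((d>0)&(abs(Z-190.5)<4.5)&(np.hypot(X-606,Y-3)<46)).astype(np.uint8)
        c=max(cv2.findContours(m,0,1)[0],key=cv2.contourArea)[:,0]
        P=np.array([ray(n,u,zr) for u in cv2.convexHull(c)[:,0].astype(float)])
        fit=lambda P,r:least_squares(lambda a:np.hypot(P[:,0]-a[0],P[:,1]-a[1])-a[2],[606,3,r],loss="soft_l1").x
        print(n,zr,fit(P,38),"top only",fit(P[P[:,0]<606],38),len(P))
    q=W[m>0];q=q[np.hypot(q[:,0]-606,q[:,1]-3)>33];print(" z",np.median(q[:,2]),cv2.minEnclosingCircle(q[:,:2].astype(np.float32)))
s=np.load("scene_a.npz");W=world("scene",s["d"]);q=W[(s["d"]>0)&(abs(W[...,2]-251)<5)&(np.hypot(W[...,0]-606,W[...,1]-3)<45)]
P=q[:,:2];h=cv2.convexHull(P.astype(np.float32))[:,0];print("flange hull",least_squares(lambda a:np.hypot(h[:,0]-a[0],h[:,1]-a[1])-a[2],[606,3,35],loss="soft_l1").x)
E
```

```text
top 189.5 [605.72   3.15  37.95] top only [605.26   3.05  37.61] 19
top 191.5 [605.39   3.18  37.87] top only [604.94   3.09  37.53] 19
 z 190.88079165006468 ((605.54443359375, 3.0775067806243896), 38.477603912353516)
scene 189.5 [603.78   1.71  40.53] top only [600.26   1.72  38.39] 19
scene 191.5 [606.6    2.07  40.38] top only [603.12   1.92  38.26] 19
 z 191.22476006839491 ((604.1334838867188, 0.2330142706632614), 40.335445404052734)
flange hull [604.61   2.43  34.34]
```

Flange and mouth agree to about 1 mm in both views: mouth about (605.5, 2.5–3.1), TCP (606, 2.4). I'll descend gently. Contact with the ridges is expected at TCP z of about 217.

Call:
servo_tool([
  [0,0,0,0,0,0.04,5],
  [0,0,0,0,0,0.08,5],
  [0,0,0,0,0,0.11,5],
  [0,0,0,0,0,0.13,5],
  [0,0,0,0,0,0.14,5],
  [0,0,0,0,0,0.15,5],
  [0,0,0,0,0,0.155,5],
  [0,0,0,0,0,0.16,5],
  [0,0,0,0,0,0.16,5],
])

```text
t: 7.18
ee_pos: [606.2, 2.9, 223.1]
orientation: [3.13, 0.274, 0.0]
ft_force: [0.1, -0.2, -0.7]
width: 16.0
grasp_force: 30.0
```

```bash
python3 -c "
from h import *
go((606,3,217),10)"
```

```text
t 7.17 TCP [606.16   2.92 223.11] yaw 10.0 F [ 0.05 -0.21 -0.68] M [0.06 0.   0.03] w 16.0 q6 1.38
turn [ 0. -0.  0.] shift [-0.   -0.    0.03]
```

No contact yet. I'll continue in 0.4–1 mm steps.

Call:
servo_tool([
  [0,0,0,0,0,0.006,5],
  [0,0,0,0,0,0.012,5],
  [0,0,0,0,0,0.018,5],
  [0,0,0,0,0,0.018,5],
])

```text
t: 7.68
ee_pos: [606.0, 2.9, 219.3]
orientation: [-3.13, -0.274, 0.0]
ft_force: [-0.2, -0.1, -0.7]
width: 15.7
grasp_force: 30.0
```

Call:
servo_tool([
  [0,0,0,0,0,0.003,5],
  [0,0,0,0,0,0.006,5],
  [0,0,0,0,0,0.006,5],
])

```text
t: 8.05
ee_pos: [606.1, 2.9, 218.2]
orientation: [-3.13, -0.274, 0.0]
ft_force: [0.3, 0.4, -0.8]
width: 15.6
grasp_force: 30.0
```

Call:
servo_tool([
  [0,0,0,0,0,0.003,5],
  [0,0,0,0,0,0.005,5],
  [0,0,0,0,0,0.005,5],
])

```text
t: 8.43
ee_pos: [606.1, 2.9, 217.2]
orientation: [-3.13, -0.274, 0.0]
ft_force: [0.6, -0.0, -0.7]
width: 15.7
grasp_force: 30.0
```

Call:
servo_tool([
  [0,0,0,0,0,0.002,5],
  [0,0,0,0,0,0.003,5],
  [0,0,0,0,0,0.003,5],
])

```text
t: 8.8
ee_pos: [606.1, 2.9, 216.7]
orientation: [-3.13, -0.274, -0.0]
ft_force: [-0.8, 0.6, -1.1]
width: 15.7
grasp_force: 30.0
```

Call:
servo_tool([
  [0,0,0,0,0,0.002,5],
  [0,0,0,0,0,0.003,5],
  [0,0,0,0,0,0.003,5],
])

```text
t: 9.18
ee_pos: [606.2, 2.9, 216.3]
orientation: [3.13, 0.274, 0.0]
ft_force: [-0.8, 0.2, 0.6]
width: 16.1
grasp_force: 30.0
```

Call:
servo_tool([
  [0,0,0,0,0,0.002,5],
  [0,0,0,0,0,0.003,5],
  [0,0,0,0,0,0.003,5],
])

```text
t: 9.55
ee_pos: [606.3, 2.9, 216.1]
orientation: [3.13, 0.274, 0.001]
ft_force: [-1.6, 0.6, 5.0]
width: 16.0
grasp_force: 30.0
```

Contact came at z 216.1, matching the ridge tops, with about 6 N and little side load. Now I'll turn anticlockwise gently (negative about tool z), watching for the drop.

Call:
servo_tool([
  [0,0,-0.05,0,0,0,5],
  [0,0,-0.1,0,0,0,5],
  [0,0,-0.15,0,0,0,5],
  [0,0,-0.2,0,0,0,5],
  [0,0,-0.25,0,0,0,5],
  [0,0,-0.3,0,0,0,5],
  [0,0,-0.3,0,0,0,5],
])

```text
t: 10.42
ee_pos: [606.8, 2.9, 216.0]
orientation: [2.989, 0.965, 0.002]
ft_force: [0.3, 0.1, 4.6]
width: 16.0
grasp_force: 30.0
```

Call:
servo_tool([
  [0,0,-0.04,0,0,0,5],
  [0,0,-0.06,0,0,0,5],
  [0,0,-0.06,0,0,0,5],
])

```text
t: 10.8
ee_pos: [606.4, 2.9, 215.6]
orientation: [2.944, 1.097, 0.001]
ft_force: [0.9, -0.7, 3.8]
width: 16.0
grasp_force: 30.0
```

```bash
python3 -c "
from h import *
go((606,3,217),50)"
```

```text
t 10.80 TCP [606.42   2.94 215.62] yaw 40.9 F [ 0.9  -0.75  3.76] M [-0.09 -0.15  0.01] w 16.0 q6 0.84
turn [ 0.   -0.   -0.11] shift [-0.   -0.   -0.01]
```

Call:
servo_tool([
  [0,0,-0.03,0,0,0,5],
  [0,0,-0.06,0,0,0,5],
  [0,0,-0.06,0,0,0,5],
])

```text
t: 11.18
ee_pos: [605.5, 3.1, 214.7]
orientation: [-2.891, -1.228, 0.002]
ft_force: [0.1, 0.4, -1.2]
width: 16.0
grasp_force: 30.0
```

Call:
servo_tool([
  [0,0,-0.03,0,0,0.002,5],
  [0,0,-0.06,0,0,0.003,5],
  [0,0,-0.06,0,0,0.003,5],
])

```text
t: 11.55
ee_pos: [605.7, 3.0, 214.3]
orientation: [-2.833, -1.356, 0.001]
ft_force: [0.2, -0.3, -1.2]
width: 15.7
grasp_force: 30.0
```

```bash
python3 -c "
from h import *
go((606,3,217),50)"
```

```text
t 11.55 TCP [605.72   3.02 214.35] yaw 51.2 F [ 0.17 -0.33 -1.18] M [-0.07  0.01  0.01] w 15.7 q6 0.66
turn [-0.    0.    0.01] shift [ 0.    0.   -0.01]
```

The load vanished and z fell below the ridge level, so the lugs are in the gaps. I'll lower to the thread start, expected at TCP z of about 205.

Call:
servo_tool([
  [0,0,-0.02,0,0,0.005,5],
  [0,0,-0.035,0,0,0.01,5],
  [0,0,-0.035,0,0,0.015,5],
  [0,0,-0.035,0,0,0.015,5],
])

```text
t: 12.05
ee_pos: [606.0, 2.9, 211.7]
orientation: [-2.796, -1.432, 0.0]
ft_force: [-0.8, -0.4, -1.2]
width: 16.1
grasp_force: 30.0
```

Call:
servo_tool([
  [0,0,0,0,0,0.005,5],
  [0,0,0,0,0,0.01,5],
  [0,0,0,0,0,0.015,5],
  [0,0,0,0,0,0.02,5],
  [0,0,0,0,0,0.02,5],
])

```text
t: 12.68
ee_pos: [606.1, 2.9, 207.8]
orientation: [-2.796, -1.433, 0.0]
ft_force: [0.3, 0.4, -1.8]
width: 15.7
grasp_force: 30.0
```

Call:
servo_tool([
  [0,0,0,0,0,0.003,5],
  [0,0,0,0,0,0.006,5],
  [0,0,0,0,0,0.008,5],
  [0,0,0,0,0,0.008,5],
])

```text
t: 13.18
ee_pos: [606.1, 2.9, 206.2]
orientation: [-2.796, -1.433, 0.0]
ft_force: [0.3, -0.5, -2.0]
width: 15.8
grasp_force: 30.0
```

Call:
servo_tool([
  [0,0,0,0,0,0.003,5],
  [0,0,0,0,0,0.004,5],
  [0,0,0,0,0,0.004,5],
])

```text
t: 13.55
ee_pos: [606.1, 2.9, 205.4]
orientation: [-2.796, -1.433, 0.0]
ft_force: [-0.3, 0.5, -0.9]
width: 15.6
grasp_force: 30.0
```

Call:
servo_tool([
  [0,0,0,0,0,0.002,5],
  [0,0,0,0,0,0.003,5],
  [0,0,0,0,0,0.003,5],
])

```text
t: 13.92
ee_pos: [606.2, 2.9, 205.2]
orientation: [2.796, 1.433, 0.0]
ft_force: [-0.5, 0.9, 2.6]
width: 15.9
grasp_force: 30.0
```

Call:
servo_tool([
  [0,0,0,0,0,0.002,5],
  [0,0,0,0,0,0.0025,5],
  [0,0,0,0,0,0.0025,5],
])

```text
t: 14.3
ee_pos: [606.3, 2.9, 205.1]
orientation: [2.796, 1.433, 0.001]
ft_force: [-2.7, 0.3, 5.9]
width: 15.9
grasp_force: 30.0
```

The lugs are on the gap floor at z 205.1, exactly 11 mm below the ridges. Now I'll screw clockwise (+tool z), watching force and feeding down.

Call:
servo_tool([
  [0,0,0.04,0,0,0,5],
  [0,0,0.08,0,0,0,5],
  [0,0,0.12,0,0,0,5],
  [0,0,0.12,0,0,0,5],
])

```text
t: 14.8
ee_pos: [606.9, 3.0, 205.1]
orientation: [2.912, 1.176, 0.003]
ft_force: [0.2, 0.5, 6.3]
width: 15.8
grasp_force: 30.0
```

Call:
servo_tool([
  [0,0,0.04,0,0,0.001,5],
  [0,0,0.08,0,0,0.002,5],
  [0,0,0.12,0,0,0.003,5],
  [0,0,0.12,0,0,0.003,5],
])

```text
t: 15.3
ee_pos: [607.4, 2.9, 205.0]
orientation: [3.006, 0.91, 0.005]
ft_force: [-0.2, -0.4, 7.4]
width: 15.7
grasp_force: 30.0
```

```bash
python3 -c "
from h import *
go((606,3,205),50)"
```

```text
t 15.30 TCP [607.38   2.87 204.96] yaw 33.7 F [-0.16 -0.37  7.44] M [-0.05 -0.11 -0.05] w 15.7 q6 0.97
turn [ 0.   -0.   -0.19] shift [-0.01 -0.   -0.  ]
```

Call:
servo_tool([
  [0,0,0.03,0,0,0.001,5],
  [0,0,0.06,0,0,0.001,5],
  [0,0,0.1,0,0,0.001,5],
  [0,0,0.1,0,0,0.001,5],
])

```text
t: 15.8
ee_pos: [607.1, 2.7, 204.3]
orientation: [3.066, 0.683, 0.003]
ft_force: [0.9, -0.5, 6.1]
width: 15.8
grasp_force: 30.0
```

```bash
python3 -c "
from h import *
go((606,3,205),50)"
```

```text
t 15.80 TCP [607.11   2.75 204.32] yaw 25.1 F [ 0.89 -0.47  6.08] M [-0.12 -0.15 -0.07] w 15.8 q6 1.12
turn [ 0.   -0.   -0.29] shift [-0. -0. -0.]
```

The thread is pulling it down at about 0.07 mm/deg. I'll continue, matching the feed.

Call:
servo_tool([
  [0,0,0.03,0,0,0.001,5],
  [0,0,0.06,0,0,0.002,5],
  [0,0,0.1,0,0,0.0035,5],
  [0,0,0.1,0,0,0.0035,5],
])

```text
t: 16.3
ee_pos: [607.0, 2.7, 203.7]
orientation: [3.108, 0.452, 0.003]
ft_force: [0.2, -1.1, 6.9]
width: 16.0
grasp_force: 30.0
```

Call:
servo_tool([
  [0,0,0.03,0,0,0.001,5],
  [0,0,0.06,0,0,0.002,5],
  [0,0,0.1,0,0,0.0035,5],
  [0,0,0.1,0,0,0.0035,5],
])

```text
t: 16.8
ee_pos: [607.0, 2.8, 203.0]
orientation: [3.134, 0.217, 0.003]
ft_force: [0.5, -0.4, 6.3]
width: 15.7
grasp_force: 30.0
```

```bash
python3 -c "
from h import *
go((606,3,205),50)"
```

```text
t 16.80 TCP [607.04   2.79 202.95] yaw 7.9 F [ 0.52 -0.44  6.27] M [-0.12 -0.2  -0.08] w 15.7 q6 1.42
turn [ 0.   -0.   -0.49] shift [-0.01 -0.   -0.01]
```

Call:
servo_tool([
  [0,0,0.03,0,0,0.001,5],
  [0,0,0.06,0,0,0.002,5],
  [0,0,0.1,0,0,0.0035,5],
  [0,0,0.1,0,0,0.0035,5],
])

```text
t: 17.3
ee_pos: [607.1, 2.9, 202.3]
orientation: [-3.142, 0.018, -0.004]
ft_force: [0.4, 0.2, 6.6]
width: 16.4
grasp_force: 30.0
```

Call:
servo_tool([
  [0,0,0.03,0,0,0.001,5],
  [0,0,0.06,0,0,0.002,5],
  [0,0,0.1,0,0,0.003,5],
  [0,0,0.1,0,0,0.003,5],
])

```text
t: 17.8
ee_pos: [607.0, 3.0, 201.7]
orientation: [-3.131, 0.253, -0.003]
ft_force: [0.2, 1.0, 6.3]
width: 15.7
grasp_force: 30.0
```

```bash
python3 -c "
from h import *
go((606,3,205),50)"
```

```text
t 17.80 TCP [606.99   2.97 201.74] yaw -9.2 F [0.2  0.96 6.3 ] M [ 0.1  -0.09 -0.07] w 15.7 q6 1.72
turn [ 0.   -0.   -0.69] shift [-0.    0.   -0.02]
```

Call:
servo_tool([
  [0,0,0.03,0,0,0.001,5],
  [0,0,0.06,0,0,0.002,5],
  [0,0,0.08,0,0,0.0025,5],
  [0,0,0.08,0,0,0.0025,5],
])

```text
t: 18.3
ee_pos: [606.7, 3.1, 201.3]
orientation: [-3.11, 0.44, -0.002]
ft_force: [-0.6, 0.9, 7.4]
width: 16.1
grasp_force: 30.0
```

```bash
python3 -c "
from h import *
go((606,3,205),50)"
```

```text
t 18.30 TCP [606.72   3.06 201.34] yaw -16.1 F [-0.61  0.89  7.36] M [ 0.16  0.23 -0.05] w 16.1 q6 1.84
turn [ 0.   -0.   -0.77] shift [-0.    0.   -0.02]
```

Call:
servo_tool([
  [0,0,0.03,0,0,0,5],
  [0,0,0.05,0,0,0.0005,5],
  [0,0,0.05,0,0,0.0005,5],
])

```text
t: 18.68
ee_pos: [606.7, 2.9, 201.3]
orientation: [-3.092, 0.556, -0.002]
ft_force: [-1.1, 0.2, 9.3]
width: 16.1
grasp_force: 30.0
```

Call:
servo_tool([
  [0,0,0.03,0,0,0,5],
  [0,0,0.05,0,0,0.0005,5],
  [0,0,0.05,0,0,0.0005,5],
])

```text
t: 19.05
ee_pos: [606.6, 2.8, 201.3]
orientation: [-3.069, 0.671, -0.002]
ft_force: [-1.1, -0.1, 9.8]
width: 16.0
grasp_force: 30.0
```

```bash
python3 m.py b
```

```text
t 19.05 TCP [606.62   2.77 201.28] yaw -24.7 F [-1.14 -0.14  9.8 ] M [-0.11  0.34  0.05] w 16.0 q6 1.99
turn [ 0.  -0.  -0.4] shift [-0.    0.   -0.19]
top flange n 105 z 196.17610694893844 exp 195.98096361147276 ((599.33984375, 2.997621536254883), 35.83379364013672)
 tilt deg [-3.33  2.08]
 outline centre [603.53   3.63]
scene flange n 303 z 197.43606441550696 exp 195.98096361147276 ((603.9933471679688, 1.3537979125976562), 38.90414810180664)
 tilt deg [-1.56  0.43]
 outline centre [611.61   3.09]
```

z has stopped at 201.3, 14.8 mm below ridge contact, and the load rises without further descent. The flange is at 196, which is rim + 6, so it is seated. I'll ease off, open, and retreat straight up.

Call:
servo_tool([
  [0,0,0,0,0,-0.002,5],
  [0,0,0,0,0,-0.002,20],
  [0,0,0,0,0,-0.002,40],
  [0,0,0,0,0,-0.002,40],
  [0,0,0,0,0,-0.002,40],
  [0,0,0,0,0,-0.03,40],
  [0,0,0,0,0,-0.15,40],
  [0,0,0,0,0,-0.35,40],
  [0,0,0,0,0,-0.6,40],
  [0,0,0,0,0,-0.6,40],
])

```text
t: 20.4
ee_pos: [608.5, 2.9, 325.2]
orientation: [-3.067, 0.674, -0.013]
ft_force: [1.0, -0.1, 0.8]
width: 40.2
grasp_force: 0.0
```

Call:
servo_tool([
  [0,0,0,-0.2,0,-0.1,40],
  [0,0,0,-0.45,0,-0.1,40],
  [0,0,0,-0.7,0,-0.1,40],
  [0,0,0,-0.9,0,-0.1,40],
  [0,0,0,-1,0,-0.1,40],
  [0,0,0,-1,0,-0.1,40],
  [0,0,0,-1,0,-0.1,40],
])

```text
t: 21.28
ee_pos: [425.7, 86.5, 340.2]
orientation: [-3.068, 0.675, -0.001]
ft_force: [0.5, 0.2, 0.6]
width: 40.1
grasp_force: 0.0
```

```bash
python3 - <<'E'
from h import *
print(ctrl.get_obs()["ee_pos"])
I=[]
for n,(u,v) in(("top",(330,183)),("scene",(313,205))):
    p,d=ctrl.get_image(n);W=world(n,d);X,Y,Z=np.moveaxis(W,2,0)
    m=(d>0)&(np.hypot(X-606,Y-3)<33)&(abs(Z-197)<6);q=W[m]
    k=np.ones(len(q),bool)
    for _ in range(3):
        A=np.c_[q[:,:2]-[606,3],np.ones(len(q))];s=np.linalg.lstsq(A[k],q[k,2],rcond=None)[0];k=abs(A@s-q[:,2])<2.5
    print(n,"flange z",s[2],"tilt deg",np.degrees(s[:2]),len(q));b=W[(d>0)&(np.hypot(X-606,Y-3)<33)&(Z>215)]
    print(" bar top",np.median(b[:,2]),cv2.minAreaRect(b[:,:2].astype(np.float32)))
    I.append(cv2.resize(p[v-40:v+40,u-50:u+50],None,fx=4,fy=4,interpolation=2)); cv2.imwrite(f"pics/full_{n}.png",p[:,:,::-1])
cv2.imwrite("pics/end.png",cv2.convertScaleAbs(np.hstack(I)[:,:,::-1],alpha=1.6))
E
```

```text
[425.72  86.55 340.25]
top flange z 196.8125122524741 tilt deg [0.35 0.12] 359
 bar top 226.34172978073303 ((605.51318359375, 5.080242156982422), (15.960119247436523, 57.11599349975586), 65.44898223876953)
scene flange z 197.95201869141778 tilt deg [-0.59  0.09] 240
 bar top 226.86360675674615 ((604.8621215820312, 4.173923492431641), (16.477588653564453, 57.809627532958984), 66.51640319824219)
```

View pics/end.png

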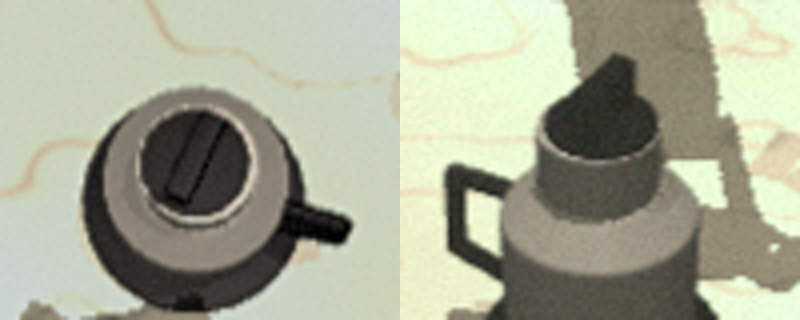

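View pics/full_top.png

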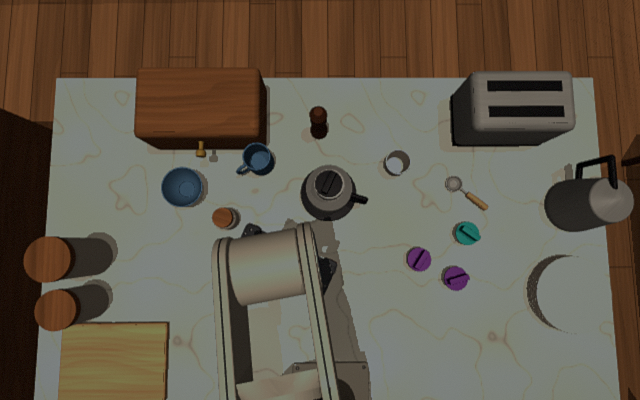

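The flange sits level on the rim (tilt under 0.6°, top at about 197, bar top at 226). It shows at about (195,160) in the left half of the crop, with the rim evenly around it. In the full top view every other visible thing is where it was, and the small stopper is hidden under the raised arm. I'm handing in.

```bash
python3 -c "
from workcell import ctrl
print(ctrl.close_job())"
```

```text
the job is handed in; nothing more can be done
None
```

The jug is closed and the job is handed in: the stopper dropped into the thread start, was screwed clockwise until its flange sat level on the rim, and was let go, in about 21 s with single-digit contact forces.

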